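Close two autoclaved reagent bottles hand-tight

ROBOT

A 6-joint arm with a two-finger parallel gripper is mounted at the origin on the work surface. World frame = base frame: x ahead of the robot, y to its left, z up, the work surface at z = 0. Lengths are in m, angles in rad, forces in N, time in s.
With the tool pointing down it reaches from about 0.325 to 1 m from the base axis. Payload 5.1 kg.
Tool frame: the origin (TCP) lies between the finger pads; the fingertips stand 17 mm ahead of it and the grasp point (between the pads) lies 2 mm behind it; z points along the fingers, y is the line along which they close (so a half turn about z gives the same grasp; the last joint's range is limited). The gripper opens to 85 mm and grips with 20 to 120 N. Pads are 22 mm wide; open, the fingers measure 114 mm over their backs; the gripper's body (76 mm by 85 mm) begins 54 mm behind the grasp point. The pads swing forward as they close: fully open they stand 13 mm farther back than shut.
Start: joints at [1.222, 0.124, 1.65, -0, 1.367, -0.083], TCP at [0.171, 0.627, 0.248] pointing down, gripper open.
Joint ranges: [-2.61, 2.61], [-1.02, 2.33], [0.03, 2.71], [-1.35, 4.49], [0.32, 2.68], [-2.91, 2.91]. Speed limits (rad/s): [2.57, 2.57, 3.14, 3.14, 3.14, 3.14].

INTERFACE

Orientations are given as a unit quaternion [w, x, y, z].
In Python, from workcell import ctrl gives the robot as it stands. The module is installed in compiled form; this text tells all that it offers. Calls block until the motion is done:
- ctrl.movep(position, orientation): joint-space move of the TCP to a pose.
- ctrl.move_l(position, speed=0.15, rot=None): straight line of the TCP; rot=None keeps the orientation; speed is the mean speed in m/s.
- ctrl.move_j(angles): joint-space move.
- ctrl.gripper_to(opening, f_grip=None): opening from 0.0 (shut) to 1.0 (fully open); f_grip is the grip in N (None keeps the last); returns when the fingers have stopped.
- ctrl.dwell(seconds).
- ctrl.ik(position, orientation): joint angles nearest the present ones, or None.
- ctrl.read_state(): the state.
- ctrl.capture(name): name is "scene" or "top" or "wrist"; returns a dict with "image" (420x560x3 uint8, red, green, blue), "camera_matrix" (3x3 intrinsics, pixels), "T" (4x4, takes a point from camera to world coordinates). Camera axes: x right, y down, z forward; pixel columns grow to the right and rows downward; lengths in m; the calibration is good to about 2 mm. The wrist camera is an equidistant fisheye: a pixel r from the principal point sees the ray r / f radians off the axis. A picture is of the moment at which its call begins. There is no depth.
A pose or a line that the arm cannot do raises ctrl.PlanningError and nothing moves.
- ctrl.hand_in(): hands the job in; it is judged then, once.
The state is a dict: "time_s": time; "joints": joint angles; "qd": joint speeds; "tau": joint torques, N m; "eef_pos": TCP position; "orientation": TCP orientation; "ft_force": force on the tool from outside, world axes, zero at the start; "torque": the same for the moment, N m; "opening": opening from 0.0 (shut) to 1.0 (fully open); "grip_force": force on a finger pad.
Only numpy, scipy, OpenCV 4.12 (cv2) and the standard library are available. Lean on these libraries where they do the work, as an engineer would, in place of code of your own. Each camera call takes 0.05 s, during which the arm holds its last target. There are 200 camera calls.

TASK

The two glass reagent bottles clamped on the bench have come back from the autoclave with their screw caps still loose. Screw both caps down clockwise until each is home on its seal and hand-tight - feel for the seal, and do not force it - and leave the beaker, the culture dish and the blue bin where they are.

Things in the scene. Friction and masses are not known exactly. Their poses are not given: they have to be found in the camera images.
- cap_a: Blue ribbed screw cap of the large clear bottle: upright cylinder, 54 mm across, 26 mm high, a strip of autoclave tape on top. Already on its thread; it cannot come off. Origin: centre of its underside, z up, on the turning axis. Turned clockwise seen from above (yaw falling) it sinks 4 mm a turn. It stays where it is left.
- cap_b: Orange ribbed screw cap of the small amber bottle: the same cap as cap_a in size, origin, thread and stiffness; its seat differs from that of cap_a.
- neck_a (a point): Top of the large bottle's neck, on the cap's axis, level with the cap's underside when the cap is unscrewed as far as it goes; 164 mm above the bench. Each cap starts 1.2 to 3.6 rad short of touching its seal, hidden inside it: seals are new or worn, so the seat's place differs from cap to cap and must be felt. Free thread: a steady 0.2 N m.
- neck_b (a point): The same point of the small bottle, 127 mm above the bench. From first touch of the seal either cap's torque climbs evenly over the free thread's by 0.9 N m per rad; no hard stop. Hand-tight is a rise of 0.2 to 0.5 N m; past 0.9 the seal is crushed. Standing still, the thread's 0.2 N m may read with either sign: compare with a like reading on the free thread. A tight cap stays tight.
- rim_a: Glass mouth of the large bottle with its sealing face, out of sight inside the cap; fixed. Origin on the cap's axis, 6 mm above neck_a. Where the cap comes to bear on it cannot be seen, only felt.
- rim_b: The same hidden sealing face of the small bottle.
- bottle_a: Large clear glass bottle, 86 mm across, in a four-finger steel clamp on a round grey base 126 mm across and 12 mm thick; fixed to the bench. Origin: centre of the base's underside, z up. The glass shoulder ends 142 mm above the bench, then a neck 41 mm across with a pouring ring 53 mm across under the cap; cap top about 190 mm above the bench.
- bottle_b: Small amber glass bottle, 70 mm across, in the same kind of clamp on a round grey base 110 mm across; fixed to the bench. Origin: centre of the base's underside, z up. Shoulder ends 105 mm, cap top is about 153 mm above the bench.
- beaker: Loose glass beaker, 68 mm across and 85 mm high, between the bottles; to be left alone. Origin: centre of its underside.
- dish: Loose clear culture dish with lid, 92 mm across, 17 mm high, beyond the bottles; to be left alone. Origin: centre of its underside.
- bin: Loose open blue plastic bin, 90 by 120 mm, 55 mm high, beyond the bottles; to be left alone. Origin: centre of its underside.
There are look-alikes about, which are no part of the job. What is shaped like the bottle_a but green is not meant. What is shaped like the bottle_b but red is not meant.

How it is judged:
At the end, for the whole second after the job is handed in: Both caps are home on their seals, each bearing on the seal with more than 5 N, and at rest (contact force between cap_a and rim_a above 5 N and contact force between cap_b and rim_b above 5 N and angular speed of each of cap_a, cap_b below 0.05 rad/s); the robot touches nothing.
It fails at once if the beaker is pushed more than 25 mm or tipped over (distance of beaker from where it was at the start of the episode above 0.025 m or angle between beaker's own z axis and vertical above 0.4 rad).
It fails at once if the dish is pushed more than 25 mm (distance of dish from where it was at the start of the episode above 0.025 m).
It fails at once if the bin is pushed more than 25 mm (distance of bin from where it was at the start of the episode above 0.025 m).
It fails at once if a cap is forced and its seal crushed (over 75 N on the seal, about 1.1 N m above the free thread's torque) (contact force between cap_a and rim_a above 75 N or contact force between cap_b and rim_b above 75 N).
It also fails if it takes over 72 s, if anything falls off the work surface, if the arm or the gripper's body presses on something with over 40 N, if the wrist force passes 120 N, or if a joint passes its speed limit or range.

## Working session

There is one attempt and no reset: what is moved stays moved. The work goes in short steps, each a Python script; the robot and the scene stay as the last script left them, time stands still between calls to the robot, and variables do not carry over. Pictures are saved under pics/ and viewed, at most 10 in all, crops included, and the job is handed in when it is done.

```bash
mkdir -p pics
python3 - <<'E'
from workcell import ctrl
import cv2,numpy as np,pickle
d={}
for n in ("scene","top","wrist"):
    c=ctrl.capture(n); d[n]=c
    cv2.imwrite(f"pics/{n}0.png",c["image"][:,:,::-1]); print(n,c["camera_matrix"].round(1).tolist(),c["T"].round(3).tolist())
pickle.dump(d,open("c0.pkl","wb"))
s=ctrl.read_state();print({k:np.round(v,3).tolist() for k,v in s.items()})
E
```

```text
scene [[390.9, 0.0, 275.3], [0.0, 390.9, 212.9], [0.0, 0.0, 1.0]] [[0.666, 0.641, -0.381, 0.873], [0.746, -0.574, 0.339, -0.303], [-0.001, -0.51, -0.86, 0.865], [0.0, 0.0, 0.0, 1.0]]
top [[537.2, 0.0, 282.7], [0.0, 537.2, 206.9], [0.0, 0.0, 1.0]] [[0.027, -0.992, 0.12, 0.435], [-1.0, -0.026, 0.012, -0.016], [-0.009, -0.121, -0.993, 1.254], [0.0, 0.0, 0.0, 1.0]]
wrist [[325.2, 0.0, 279.6], [0.0, 325.2, 205.2], [0.0, 0.0, 1.0]] [[0.263, 0.916, 0.304, 0.092], [0.965, -0.249, -0.084, 0.649], [-0.002, 0.315, -0.949, 0.374], [0.0, 0.0, 0.0, 1.0]]
{'time_s': 0.15, 'joints': [1.222, 0.124, 1.651, -0.0, 1.367, -0.083], 'qd': [0.0, -0.002, -0.005, 0.0, -0.001, -0.001], 'tau': [0.001, -42.423, -36.601, -0.0, 0.005, 0.0], 'eef_pos': [0.171, 0.627, 0.247], 'orientation': [-0.0, 0.133, 0.991, -0.001], 'ft_force': [0.224, -0.789, -0.198], 'torque': [0.021, 0.052, 0.012], 'grip_force': 0.0, 'opening': 1.001}
```

View pics/scene0.png

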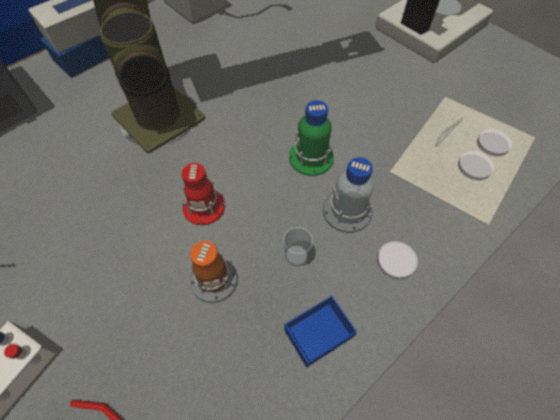

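View pics/top0.png

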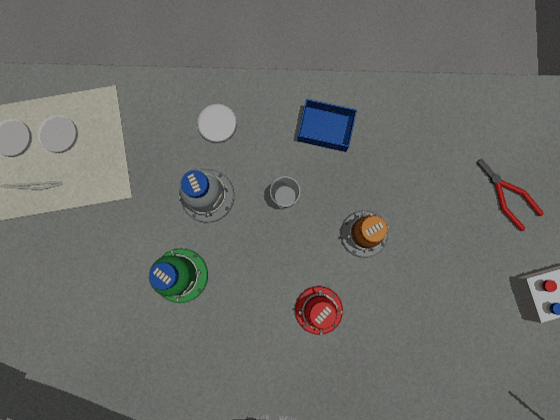

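Top view candidates:
- Blue caps: (194,183) on the clear bottle, which is cap_a, and (163,275) on the green bottle, a decoy.
- Orange/red caps: (374,229) on the amber bottle, which is cap_b, and (320,312) on the red bottle, a decoy.

In the scene view, cap_a is at (360,171) and cap_b at (204,253). The decoys are at (317,112) and (195,174).

I'll fit a cap cylinder to the colour silhouettes in both views and check the choice in a crop.

```bash
cat > fit.py <<'E'
import cv2,numpy as np
from scipy.optimize import least_squares
def proj(c,P,fish=False):
    T=c["T"];p=(P-T[:3,3])@T[:3,:3];K=c["camera_matrix"]
    return p[:,:2]/p[:,2:]*K[0,0]+K[:2,2]
t=np.linspace(0,2*np.pi,60)
ring=np.c_[.027*np.cos(t),.027*np.sin(t),0*t]
cyl=np.r_[ring,ring-[0,0,.026]]
def stats(h):
    h=cv2.convexHull(np.float32(h));m=cv2.moments(h)
    return np.array([m["m10"]/m["m00"],m["m01"]/m["m00"]]),m["m00"],h[:,0]
def mask(c,px,blue):
    hsv=cv2.cvtColor(c["image"],cv2.COLOR_RGB2HSV)
    m=cv2.inRange(hsv,(100,120,50),(130,255,255)) if blue else cv2.inRange(hsv,(5,170,165),(20,255,255))
    m=cv2.morphologyEx(m,cv2.MORPH_OPEN,np.ones((3,3)))
    n,l,s,_=cv2.connectedComponentsWithStats(m)
    sel=[i for i in range(1,n) if np.hypot(*(np.array([s[i,0]+s[i,2]/2,s[i,1]+s[i,3]/2])-px))<14 and s[i,4]>15]
    ys,xs=np.nonzero(np.isin(l,sel));return np.c_[xs,ys]
def fit(views,x0):
    obs=[stats(m) for _,m in views]
    f=lambda x:np.concatenate([stats(proj(c,x+cyl))[0]-o[0] for (c,_),o in zip(views,obs)])
    r=least_squares(f,x0,diff_step=1e-3)
    return r.x,r.fun,[(o[1],stats(proj(c,r.x+cyl))[1]) for (c,_),o in zip(views,obs)]
E
python3 - <<'E'
import pickle,cv2,numpy as np
from fit import *
d=pickle.load(open("c0.pkl","rb"))
tiles=[]
for n,pt,ps,b,z in (("a",(194,183),(360,169),1,.19),("b",(374,229),(204,253),0,.153)):
    v=[(d["top"],mask(d["top"],pt,b)),(d["scene"],mask(d["scene"],ps,b))]
    x,r,a=fit(v,np.array([.5,0.1,z])); print(n,x.round(4),r.round(2),a)
    for (c,m),p in zip(v,(pt,ps)):
        im=c["image"][:,:,::-1].copy()
        h=stats(proj(c,x+cyl))[2]
        y0,x0=p[1]-40,p[0]-40
        crop=cv2.resize(im[y0:y0+80,x0:x0+80],None,fx=4,fy=4,interpolation=cv2.INTER_CUBIC)
        cv2.polylines(crop,[np.int32((h-[x0,y0]+.5)*4)],1,(0,255,0),1)
        tiles.append(cv2.resize(crop,(290,290)))
cv2.imwrite("pics/crop0.png",np.vstack([np.hstack(tiles[:2]),np.hstack(tiles[2:])]))
E
```

```text
a [0.6085 0.1777 0.1893] [ 0.13  0.14  0.2  -0.02] [(551.5, 625.1500480794348), (472.0, 571.6765686557628)]Traceback (most recent call last):
  File "<stdin>", line 7, in <module>
  File "fit.py", line 20, in fit
    obs=[stats(m) for _,m in views]
         ~~~~~^^^
  File "fit.py", line 11, in stats
    return np.array([m["m10"]/m["m00"],m["m01"]/m["m00"]]),m["m00"],h[:,0]
                     ~~~~~~~~^~~~~~~~~
ZeroDivisionError: float division by zero
```

Run:
```python
import pickle,cv2,numpy as np
d=pickle.load(open("c0.pkl","rb"))
for n,(x,y) in (("top",(374,229)),("scene",(204,253))):
    h=cv2.cvtColor(d[n]["image"],cv2.COLOR_RGB2HSV)
    for yy in range(y-22,y+36,4): print(n,yy,[tuple(int(q) for q in h[yy,xx]) for xx in range(x-18,x+22,6)])
```

```text
top 207 [(47, 16, 109), (55, 14, 110), (40, 14, 109), (30, 7, 111), (47, 16, 114), (55, 14, 107), (42, 11, 112)]
top 211 [(54, 13, 98), (38, 10, 101), (60, 3, 93), (50, 14, 112), (45, 10, 106), (50, 14, 113), (53, 9, 109)]
top 215 [(90, 6, 90), (40, 10, 75), (20, 22, 71), (11, 89, 103), (60, 9, 108), (60, 10, 107), (50, 14, 111)]
top 219 [(30, 6, 82), (11, 182, 70), (15, 164, 171), (15, 166, 169), (15, 170, 171), (38, 9, 114), (48, 12, 106)]
top 223 [(14, 143, 57), (10, 197, 114), (15, 163, 169), (15, 166, 169), (25, 18, 172), (14, 36, 122), (50, 7, 111)]
top 227 [(14, 177, 69), (16, 163, 166), (16, 172, 169), (20, 23, 163), (16, 52, 103), (15, 181, 173), (48, 11, 113)]
top 231 [(15, 191, 72), (15, 166, 164), (18, 33, 130), (22, 20, 139), (16, 164, 168), (14, 180, 173), (45, 5, 110)]
top 235 [(15, 195, 72), (13, 220, 72), (15, 77, 170), (16, 157, 169), (16, 161, 168), (9, 19, 132), (20, 7, 108)]
top 239 [(11, 201, 47), (18, 204, 75), (15, 176, 162), (16, 151, 172), (15, 179, 164), (105, 10, 100), (45, 9, 112)]
top 243 [(7, 180, 41), (13, 200, 74), (16, 212, 83), (14, 230, 83), (25, 2
[... 1637 characters left out ...]
1)]
scene 267 [(21, 14, 125), (13, 83, 104), (8, 170, 108), (10, 179, 100), (10, 188, 91), (13, 168, 94), (11, 147, 87)]
scene 271 [(33, 19, 120), (12, 31, 107), (11, 173, 115), (11, 181, 113), (12, 171, 103), (11, 146, 103), (13, 133, 65)]
scene 275 [(24, 10, 122), (30, 4, 122), (11, 161, 109), (13, 172, 110), (11, 169, 107), (11, 161, 90), (10, 106, 65)]
scene 279 [(25, 12, 127), (20, 6, 118), (13, 139, 79), (12, 151, 86), (11, 155, 84), (13, 68, 105), (11, 69, 74)]
scene 283 [(30, 7, 116), (120, 3, 83), (19, 35, 101), (17, 60, 124), (12, 43, 100), (16, 33, 101), (14, 39, 97)]
scene 287 [(27, 19, 124), (48, 11, 119), (15, 9, 119), (19, 29, 125), (18, 47, 108), (23, 15, 136), (14, 103, 62)]
```

```bash
sed -i 's/(5,170,165)/(5,100,145)/; s/def fit(views,x0)/def fit(views,x0,cyl=cyl)/' fit.py
python3 - <<'E'
import pickle,cv2,numpy as np
from fit import *
d=pickle.load(open("c0.pkl","rb"))
tiles=[]
for n,pt,ps,b,z,mod in (("a",(194,183),(360,169),1,.19,cyl),("b",(374,229),(204,253),0,.153,ring)):
    v=[(d["top"],mask(d["top"],pt,b)),(d["scene"],mask(d["scene"],ps,b))]
    x,r,a=fit(v,np.array([.5,0.1,z]),mod); print(n,x.round(4),r.round(2),np.round(a))
    for (c,m),p in zip(v,(pt,ps)):
        im=c["image"][:,:,::-1].copy()
        h=stats(proj(c,x+mod))[2]
        y0,x0=p[1]-40,p[0]-40
        crop=cv2.resize(im[y0:y0+80,x0:x0+80],(290,290),interpolation=cv2.INTER_CUBIC)
        cv2.polylines(crop,[np.int32((h-[x0,y0]+.5)*290/80)],1,(0,255,0),1)
        tiles.append(crop)
cv2.imwrite("pics/crop0.png",np.vstack([np.hstack(tiles[:2]),np.hstack(tiles[2:])]))
E
```

```text
a [0.6085 0.1777 0.1893] [ 0.13  0.14  0.2  -0.02] [[552. 625.]
 [472. 572.]]
b [ 0.5294 -0.1909  0.1531] [-0.03 -0.01 -0.03  0.  ] [[478. 542.]
 [499. 522.]]
```

View pics/crop0.png

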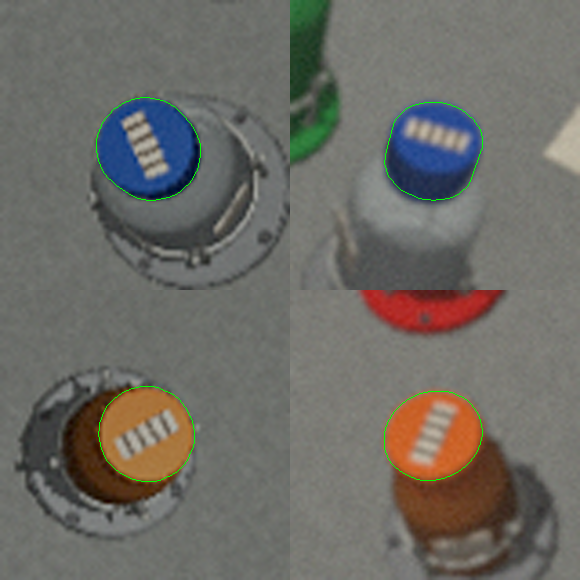

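The crop confirms the choice: the blue cap on clear glass and the orange cap on amber glass, both outlined well. The fitted tops are z=0.189 and 0.153, against 0.190 and 0.153 in the text. Next I go above cap_a with joint 6 near the end of its range, so that one stroke is enough.

```bash
cat > h.py <<'E'
from workcell import ctrl
import numpy as np
from scipy.spatial.transform import Rotation as R
CAP={"a":np.array([.6085,.1777,.1893]),"b":np.array([.5294,-.1909,.1531])}
def q(yaw): return (R.from_euler("z",yaw)*R.from_euler("x",np.pi)).as_quat(scalar_first=True)
def show(tag=""):
    s=ctrl.read_state(); print(tag,round(s["time_s"],2),"p",s["eef_pos"].round(4) if hasattr(s["eef_pos"],"round") else np.round(s["eef_pos"],4),"j6",round(s["joints"][5],3),"F",np.round(s["ft_force"],1),"M",np.round(s["torque"],3),"op",round(s["opening"],3),"g",round(s["grip_force"],1),flush=True)
    return s
def above(n,j6=-2.7,dz=.055):
    p=CAP[n]+[0,0,dz]
    for yaw in np.arange(-np.pi,np.pi,.1):
        j=ctrl.ik(p,q(yaw))
        if j is not None: break
    j=np.array(j)
    for s in (1,-1):   # yaw that gives the wanted j6
        y=yaw+s*(j6-j[5]); J=ctrl.ik(p,q(y))
        if J is not None and abs((J[5]-j6+np.pi)%(2*np.pi)-np.pi)<.02: return y,s,np.r_[np.array(J)[:5],j6]
E
python3 - <<'E'
from h import *
y,s,J=above("a"); print(y,s,J.round(3))
ctrl.move_j(J); st=show("above"); print(np.round(R.from_quat(st["orientation"],scalar_first=True).as_euler("zyx"),3))
import cv2
c=ctrl.capture("wrist"); cv2.imwrite("pics/w1.png",c["image"][:,:,::-1]); np.savez("w1",**c)
E
```

```text
-1.8129153029371214 -1 [ 0.199  0.091  1.692  0.     1.358 -2.7  ]
above 2.39 p [0.6083 0.1782 0.2443] j6 -2.7 F [-0.   0.1  0.4] M [-0.016  0.03  -0.001] op 0.997 g 0.0
[ 1.812 -0.    -3.141]
```

View pics/w1.png

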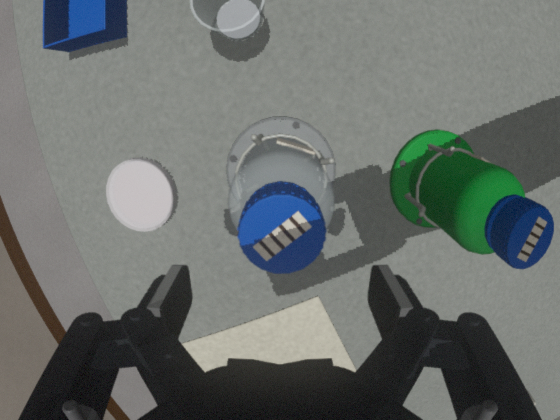

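The wrist view shows cap_a at (282,228) on the clear bottle, centred between the fingers. The green decoy is at (520,230), well clear. I'll check the fisheye projection of the fitted cap, then descend and grip gently.

Run:
```python
from h import *
import cv2
c=np.load("w1.npz");T=c["T"];K=c["camera_matrix"]
P=CAP["a"]+np.array([[0,0,0]]);p=(P-T[:3,3])@T[:3,:3]
D=np.zeros(4); print("proj",cv2.fisheye.projectPoints(p[None],np.zeros(3),np.zeros(3),K,D)[0].ravel().round(1))
hsv=cv2.cvtColor(c["image"],cv2.COLOR_RGB2HSV);m=cv2.inRange(hsv,(100,120,130),(130,255,255));m[:170]=0;m[290:]=0;m[:,:225]=0;m[:,340:]=0
ys,xs=np.nonzero(m); h=cv2.convexHull(np.c_[xs,ys].astype(np.float32));M=cv2.moments(h);print("obs top face approx",M["m10"]/M["m00"],M["m01"]/M["m00"],cv2.boundingRect(h))
ctrl.move_l(CAP["a"]-[0,0,.015],.12); show("down")
ctrl.gripper_to(0.0,20); ctrl.dwell(.2); show("grip")
```

```text
proj [278.5 235.7]
obs top face approx 275.37520710950446 212.22603805794043 (237, 182, 84, 64)
down 3.17 p [0.6089 0.1778 0.1749] j6 -2.7 F [0.1 0.1 0.6] M [-0.012 -0.037  0.044] op 1.003 g 0.0
grip 3.77 p [0.6073 0.1784 0.176 ] j6 -2.7 F [-8.3  1.   6.4] M [0.154 1.321 0.009] op 0.625 g 22.3
```

```bash
cat >> h.py <<'E'
def turn(c,yaw,dyaw,z_per=.004/(2*np.pi),settle=.15):
    """one clockwise step; c = commanded TCP (mutable), trimmed to relax side force"""
    F=np.array(ctrl.read_state()["ft_force"]); c+=np.clip(F/5000*.5,-.0008,.0008)
    c[2]-=dyaw*z_per; yaw-=dyaw
    j0=np.array(ctrl.read_state()["joints"]); J=np.array(ctrl.ik(c,q(yaw)))
    assert np.abs(J-j0).max()<dyaw+.15,(J,j0)
    ctrl.move_j(J); ctrl.dwell(settle)
    s=ctrl.read_state(); return yaw,s["torque"][2],s
E
python3 - <<'E'
from h import *
s=ctrl.read_state(); c=np.array(s["eef_pos"]); y=above("a")[0]
e=R.from_quat(s["orientation"],scalar_first=True)*R.from_quat(q(y),scalar_first=True).inv(); print("yaw err",e.magnitude(),y)
ctrl.gripper_to(0.0,60); show("grip60")
for i in range(6):
    y,m,s=turn(c,y,.15); show(f"{y:.3f}")
np.save("st.npy",np.r_[c,y])
E
```

```text
yaw err 0.0031378976867837216 -1.8129153029371214
grip60 3.98 p [0.6073 0.1784 0.1762] j6 -2.7 F [-9.   1.3  7.1] M [ 0.102  1.364 -0.026] op 0.618 g 61.5
-1.963 4.41 p [0.6072 0.1784 0.1764] j6 -2.548 F [ 5.4  0.3 -5.1] M [ 0.038 -0.741 -0.192] op 0.608 g 66.7
-2.113 4.83 p [0.6074 0.1783 0.1763] j6 -2.4 F [ 5.  -1.9 -2. ] M [-0.225 -0.58  -0.148] op 0.613 g 66.9
-2.263 5.24 p [0.6076 0.1782 0.1761] j6 -2.251 F [ 2.  -2.1  1.4] M [-0.324 -0.141 -0.141] op 0.618 g 67.1
-2.413 5.66 p [0.6078 0.1781 0.176 ] j6 -2.101 F [ 0.6 -2.6  1.5] M [-0.336 -0.021 -0.186] op 0.615 g 67.2
-2.563 6.08 p [0.6079 0.1779 0.1759] j6 -1.952 F [ 0.7 -0.9  1.8] M [-0.117 -0.084 -0.158] op 0.614 g 67.3
-2.713 6.49 p [0.6079 0.1778 0.1758] j6 -1.802 F [ 1.7 -0.9  0.1] M [-0.235 -0.157 -0.146] op 0.616 g 67.2
```

```bash
cat >> h.py <<'E'
def feel(base,step=.15,thr=.10,jmax=2.75):
    v=np.load("st.npy"); c,y=v[:3].copy(),v[3]; rows=[]
    while True:
        y,m,s=turn(c,y,step); rows.append((y,m)); base_now=np.median(base)
        print(f"{s['time_s']:.2f} y {y:.3f} j6 {s['joints'][5]:.3f} M {m:.3f} rise {m-base_now:+.3f} F {np.round(s['ft_force'],1)} g {s['grip_force']:.0f}",flush=True)
        np.save("st.npy",np.r_[c,y])
        if abs(m-base_now)>thr or s["joints"][5]+step>jmax: return rows
        base.append(m)
E
python3 - <<'E'
from h import *
feel([-.15,-.14,-.186,-.158,-.146])
E
```

```text
6.91 y -2.863 j6 -1.652 M -0.095 rise +0.055 F [ 1.1 -1.1 -0.8] g 67
7.33 y -3.013 j6 -1.502 M -0.098 rise +0.050 F [ 0.6 -2.3  2.5] g 67
7.74 y -3.163 j6 -1.353 M -0.123 rise +0.023 F [-0.2 -2.1 -0.2] g 67
8.16 y -3.313 j6 -1.203 M -0.095 rise +0.048 F [ 0.4 -3.2 -0.3] g 67
8.57 y -3.463 j6 -1.054 M -0.078 rise +0.062 F [-1.3 -2.2  0.5] g 67
8.99 y -3.613 j6 -0.904 M -0.148 rise -0.016 F [-0.4 -1.2 -0.8] g 67
9.41 y -3.763 j6 -0.754 M -0.130 rise +0.010 F [-1.9 -0.9 -1.3] g 67
9.82 y -3.913 j6 -0.604 M -0.072 rise +0.063 F [-0.6  0.3 -0.6] g 67
10.24 y -4.063 j6 -0.454 M 0.043 rise +0.173 F [-2.2 -1.5  1.2] g 67
```

Run:
```python
from h import *
feel([-.11],step=.08,thr=.27)
```

```text
10.64 y -4.143 j6 -0.374 M 0.060 rise +0.170 F [-0.5 -1.  -0.9] g 67
11.04 y -4.223 j6 -0.293 M 0.118 rise +0.143 F [ 0.5 -0.4 -0.1] g 67
11.44 y -4.303 j6 -0.213 M 0.153 rise +0.093 F [-0.2 -1.4  1.5] g 67
11.84 y -4.383 j6 -0.134 M 0.251 rise +0.162 F [-0.3 -1.8  1.5] g 67
12.24 y -4.463 j6 -0.054 M 0.308 rise +0.190 F [ 0.1  0.3 -0.4] g 67
12.64 y -4.543 j6 0.026 M 0.424 rise +0.288 F [0.3 0.5 0.4] g 67
```

My running baseline crept up because it absorbed seal readings. Against the true free-thread level of −0.11, the rise is about 0.53 N m, just past the hand-tight band and well short of crushing. I'll ease back 0.15 rad into the band, release, and go to cap_b with a fixed baseline.

Run:
```python
from h import *
v=np.load("st.npy"); c,y=v[:3].copy(),v[3]
y,m,s=turn(c,y,-.15); show("eased")
ctrl.gripper_to(1.0); p=np.array(ctrl.read_state()["eef_pos"]); ctrl.move_l(p+[0,0,.09],.15); show("up")
y,s_,J=above("b"); print(y,s_,J.round(3)); ctrl.move_j(J); show("above b")
ctrl.move_l(CAP["b"]-[0,0,.015],.12); ctrl.gripper_to(0.0,20); ctrl.dwell(.2); s=show("grip20")
c=np.array(s["eef_pos"]); 
ctrl.gripper_to(0.0,60); show("grip60")
base=[]
for i in range(7):
    y,m,s=turn(c,y,.15); base.append(m); show(f"{y:.3f}")
np.save("st.npy",np.r_[c,y]); np.save("base.npy",base)
```

```text
Traceback (most recent call last):
  File "h.py", line 23, in turn
    assert np.abs(J-j0).max()<dyaw+.15,(J,j0)
           ^^^^^^^^^^^^^^^^^^^^^^^^^^^
AssertionError: (array([ 0.19697011,  0.1408212 ,  1.75785707,  0.        ,  1.24291438,
       -0.12250357]), array([1.96933434e-01, 1.40887139e-01, 1.75809912e+00, 2.80319509e-04,
       1.24276331e+00, 2.60463825e-02]))
```

```bash
sed -i 's/<dyaw+.15/<abs(dyaw)+.15/' h.py
python3 - <<'E'
from h import *
v=np.load("st.npy"); c,y=v[:3].copy(),v[3]
y,m,s=turn(c,y,-.15); show("eased")
ctrl.gripper_to(1.0); p=np.array(ctrl.read_state()["eef_pos"]); ctrl.move_l(p+[0,0,.09],.15); show("up")
y,s_,J=above("b"); print(y,s_,J.round(3)); ctrl.move_j(J); show("above b")
ctrl.move_l(CAP["b"]-[0,0,.015],.12); ctrl.gripper_to(0.0,20); ctrl.dwell(.2); s=show("grip20")
c=np.array(s["eef_pos"]); 
ctrl.gripper_to(0.0,60); show("grip60")
base=[]
for i in range(7):
    y,m,s=turn(c,y,.15); base.append(m); show(f"{y:.3f}")
np.save("st.npy",np.r_[c,y]); np.save("base.npy",base)
E
```

```text
eased 13.06 p [0.6076 0.176  0.1749] j6 -0.121 F [ 0.8  0.6 -0.9] M [0.086 0.14  0.598] op 0.614 g 67.1
up 14.24 p [0.6073 0.1757 0.2642] j6 -0.123 F [-0.3 -0.4  0.3] M [-0.041 -0.024 -0.074] op 0.995 g 0.0
-2.453861077066046 -1 [-0.441 -0.039  1.888  0.     1.293 -2.7  ]
above b 16.44 p [ 0.5295 -0.1906  0.2079] j6 -2.7 F [ 0.2  1.  -1.3] M [-0.063  0.016  0.013] op 0.997 g 0.0
grip20 17.77 p [ 0.5291 -0.19    0.1397] j6 -2.7 F [-4.9  4.8  7.2] M [ 0.902  0.905 -0.018] op 0.626 g 20.7
grip60 17.98 p [ 0.5291 -0.19    0.14  ] j6 -2.7 F [-5.6  4.2  8.8] M [ 0.936  1.007 -0.101] op 0.613 g 61.2
-2.604 18.4 p [ 0.5291 -0.19    0.1402] j6 -2.548 F [ 3.9 -3.1 -5.7] M [-0.306 -0.594 -0.195] op 0.612 g 67.8
-2.754 18.82 p [ 0.5293 -0.1903  0.1401] j6 -2.401 F [ 3.  -4.1 -2.6] M [-0.499 -0.413 -0.185] op 0.615 g 68.0
-2.904 19.23 p [ 0.5294 -0.1906  0.1399] j6 -2.251 F [ 1.7 -4.2 -0.2] M [-0.531 -0.236 -0.13 ] op 0.613 g 68.2
-3.054 19.65 p [ 0.5295 -0.191   0.1398] j6 -2.102 F [ 0.8 -5.   2.3] M [-0.643 -0.035 -0.11 ] op 0.608 g 68.4
-3.204 20.07 p [ 0.5295 -0.1913  0.1397] j6 -1.953 F [ 0.7 -5.2  2.3] M [-0.642 -0.072 -0.124] op 0.614 g 68.5
-3.354 20.48 p [ 0.5295 -0.1917  0.1396] j6 -1.804 F [ 0.  -3.2  1.6] M [-0.519 -0.133 -0.157] op 0.612 g 68.5
-3.504 20.9 p [ 0.5294 -0.192   0.1395] j6 -1.654 F [ 0.6 -4.6  0.9] M [-0.62  -0.085 -0.118] op 0.611 g 68.5
```

Cap_a eased to a mirrored reading of 0.598. Less the thread's ~0.13, that is about 0.45 N m of seal, inside the band. Continuing on cap_b with a fixed baseline.

```bash
sed -i 's/        base.append(m)/        step=.08 if m-base_now>.1 else step/' h.py
python3 - <<'E'
from h import *
r=feel(list(np.load("base.npy")[2:]),step=.15,thr=.31)
E
```

```text
21.32 y -3.654 j6 -1.505 M -0.135 rise -0.011 F [-0.5 -3.2  1.5] g 68
21.73 y -3.804 j6 -1.355 M -0.107 rise +0.018 F [-1.5 -3.4 -0.1] g 68
22.15 y -3.954 j6 -1.206 M 0.022 rise +0.146 F [-3.3 -1.   1.3] g 68
22.55 y -4.034 j6 -1.126 M 0.079 rise +0.203 F [-3.4 -1.  -1. ] g 68
22.95 y -4.114 j6 -1.046 M 0.155 rise +0.280 F [-2.9  1.6 -1.5] g 68
23.35 y -4.194 j6 -0.966 M 0.214 rise +0.338 F [-3.1  0.6 -1.3] g 68
```

Run:
```python
from h import *
import cv2,pickle
ctrl.gripper_to(1.0); p=np.array(ctrl.read_state()["eef_pos"]); ctrl.move_l(p+[0,0,.13],.15)
J=np.array(ctrl.read_state()["joints"]); J[0]-=.9; ctrl.move_j(J); ctrl.dwell(.3); show("clear")
c=ctrl.capture("top"); o=pickle.load(open("c0.pkl","rb"))["top"]["image"]
cv2.imwrite("pics/top2.png",c["image"][:,:,::-1])
```

```text
clear 26.88 p [ 0.1777 -0.5337  0.2684] j6 -0.964 F [-0.1 -0.7  0.1] M [ 0.011 -0.004  0.015] op 1.002 g 0.0
```

View pics/top2.png

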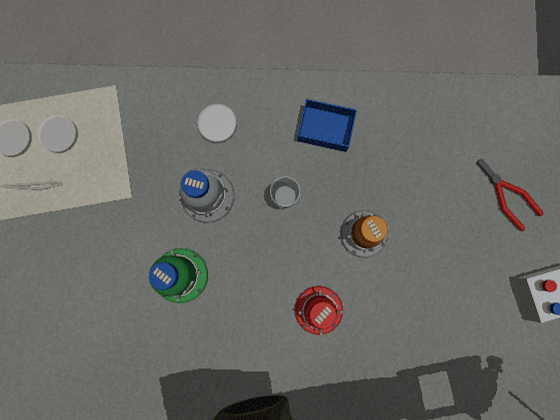

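Beaker (285,192), dish (217,123) and bin (327,125) are where they were. As a check, I'll compare each tape's rotation with the commanded turn.

Run:
```python
import cv2,numpy as np,pickle
o=pickle.load(open("c0.pkl","rb"))["top"]["image"]; n=cv2.imread("pics/top2.png")[:,:,::-1]
for nm,(x,y) in (("a",(194,183)),("b",(374,230)),("green",(163,275)),("red",(320,313))):
    for im in (o,n):
        w=im[y-13:y+14,x-13:x+14].astype(int); s=w.max(2)-w.min(2)
        yy,xx=np.mgrid[-13:14,-13:14]; m=(s<70)&(w.max(2)>120)&(np.hypot(xx,yy)<11)
        P=np.c_[xx[m],yy[m]].astype(float); C=np.cov(P.T); e,v=np.linalg.eigh(C); d=v[:,1]
        print(nm,m.sum(),P.mean(0).round(1),"angle cw deg",round(np.degrees(np.arctan2(d[1],d[0]))%180,1),e.round(1))
```

```text
a 113 [-0.2 -0.1] angle cw deg 66.1 [ 4.5 32.8]
a 102 [-0.4 -0.1] angle cw deg 16.0 [ 4.5 32.1]
b 101 [-0.1 -1.6] angle cw deg 148.6 [ 3.8 27.1]
b 101 [-0.1 -1.5] angle cw deg 58.1 [ 3.9 28.8]
green 114 [-1.1  0.9] angle cw deg 38.9 [ 5.2 34.1]
green 117 [-1.2  0.8] angle cw deg 38.8 [ 5.2 33.9]
red 108 [2.5 2. ] angle cw deg 133.4 [ 4.1 28.9]
red 110 [2.5 2. ] angle cw deg 133.6 [ 4.1 28.8]
```

Both caps turned less than the wrist: 130° against 148° for cap_a, and 90° against 100° for cap_b. That is either slip in the pads or the caps relaxing on release. There is time left, so I'll re-grip each cap and feel it.

Run:
```python
from h import *
for n,ctr,j6 in (("b",[.5291,-.1920,.1390],-1.0),("a",[.6076,.1760,.1749],-1.0)):
    CAP[n][:2]=ctr[:2]
    y,_,J=above(n,j6,.08); ctrl.move_j(J); ctrl.move_l(np.array(ctr)-[0,0,.001],.15)
    ctrl.gripper_to(0.0,60); ctrl.dwell(.2); s=show(n+" grip"); c=np.array(s["eef_pos"])
    M=[]
    for i in range(2):
        y,m,s=turn(c,y,.04); show(f"{y:.3f}"); M.append(m)
        if m>.33: break
    ctrl.gripper_to(1.0); p=np.array(ctrl.read_state()["eef_pos"]); ctrl.move_l(p+[0,0,.11],.15); show("up")
```

```text
b grip 30.12 p [ 0.5285 -0.1932  0.1401] j6 -1.0 F [-7.3 -1.9  7.4] M [-0.474  1.341  0.049] op 0.616 g 61.8
-4.196 30.52 p [ 0.5281 -0.1934  0.1405] j6 -0.964 F [ 5.3 -1.  -7.8] M [-0.287 -0.669  0.147] op 0.613 g 67.8
-4.236 30.92 p [ 0.5281 -0.1934  0.1403] j6 -0.924 F [-1.1  1.   0.8] M [0.124 0.307 0.233] op 0.612 g 68.4
up 32.23 p [ 0.5279 -0.1934  0.249 ] j6 -0.923 F [ 0.6 -0.3 -0.1] M [ 0.012 -0.045 -0.   ] op 1.002 g 0.0
a grip 35.02 p [0.6086 0.1766 0.1759] j6 -1.0 F [-0.6  1.7  5.7] M [ 0.36   0.079 -0.044] op 0.614 g 62.7
-3.555 35.42 p [0.6085 0.1766 0.176 ] j6 -0.96 F [ 1.9 -0.4 -2.5] M [ 0.138 -0.441  0.212] op 0.617 g 66.0
-3.595 35.83 p [0.6085 0.1765 0.176 ] j6 -0.92 F [ 0.3 -1.5 -0.6] M [-0.011 -0.233  0.254] op 0.614 g 66.0
up 37.14 p [0.6082 0.1768 0.285 ] j6 -0.919 F [-0.2 -0.9 -0.8] M [ 0.041 -0.042 -0.001] op 0.997 g 0.0
```

On re-grip both caps answer about 0.36 N m above the free-thread reading, so both are on the seal and mid-band. The gripper is open and clear above, so I'll hand in.

```bash
python3 -c "
from h import *
ctrl.dwell(.5); show(); print(ctrl.hand_in())"
```

```text
37.64 p [0.6087 0.1768 0.2863] j6 -0.919 F [-0.2  0.7 -0.2] M [ 0.022  0.008 -0.01 ] op 0.999 g 0.0
the job is handed in; nothing more can be done
None
```

Job handed in at 37.6 s (the call gave no verdict): both caps are home at about 0.36 N m above the free-thread torque, cap_a having briefly reached about 0.53 before I eased it back; the beaker, dish and bin were unmoved in the last top view, taken before the final re-grip check.

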